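# Hang the lid mallet back in its ring at the packing bench

### The arm

A 7-joint arm with a two-finger parallel gripper is mounted at the origin on the work surface. World frame = base frame: x ahead of the robot, y to its left, z up, the work surface at z = 0. Lengths are in m, angles in rad, forces in N, time in s.
With the tool pointing down it reaches from about 0.4 to 0.9 m from the base axis. Payload 5.6 kg.
Tool frame: the origin (TCP) lies on the centre line of the jaws, within the pads' length; the fingertips stand 19 mm ahead of it and the grasp point (between the pads) is the TCP; x points along the fingers, y is the direction in which the jaws open and shut, and the axes are right-handed (so a half turn about x gives the same grasp; the last joint's range is limited). The gripper opens to 92 mm and grips with 3 to 60 N. Pads are 20 mm wide; open, the fingers measure 128 mm over their backs; the gripper's body (75 mm by 189 mm) begins 69 mm behind the grasp point.
Start: joints at [-1.261, 0.468, -0.012, 1.603, 0.006, 1.071, -0.056], TCP at [0.225, 0.61, 0.234] pointing down, gripper open.
Joint ranges: [-2.53, 2.53], [-0.31, 2.02], [-1.57, 1.55], [0.28, 2.44], [-1.29, 4.43], [0.15, 1.84], [-2.92, 2.92]. Speed limits (rad/s): [2.57, 2.57, 3.14, 3.14, 3.14, 3.14, 3.14].

### API

Orientations are given as a unit quaternion [w, x, y, z].
In Python, from workcell import telemetry, camera, ticket gives the robot as it stands. The module is installed in compiled form; this text tells all that it offers.
- The arm moves only by the shell command python3 -m crank 'ROWS' [FORCE]. ROWS is JSON, one flat list of numbers, 7 for each row, row after row: the turn, a rotation vector about the tool's x, y, z in rad, then the shift along the tool's x, y, z in mm, then the finger opening in mm, from 0 to 91.9. A call has 1 to 20 rows; each row shifts and turns the commanded pose from where the row before left it, along the tool's axes as they then stand; what a row does not reach is not made up. A row lasts 1/8 s, in which the tool goes at most 62.5 mm and 10.7 degrees, less where a joint would pass 70% of its speed; a pose out of reach is approached as far as the arm can. A call is refused whole if a number of a shift passes 62.5 or a number of a turn 0.188, either way. A call with a gripper value outside its range is refused whole. The fingers move at their own pace and stop on an object; FORCE is the grip in N (left out, the last holds). Time passes only in rows, so rows that do not move let the fingers close. It gives the time, the measured TCP pose, the force and the opening at its end, in the units of the state.
- telemetry.get_obs(): the state, without advancing time (a new reading comes with each control period).
- camera(name): name is "scene" or "top" or "wrist"; returns a dict with "img" (420x560x3 uint8, red, green, blue), "range_z" (420x560 float32, m along the optical axis (not along the pixel's ray), 0 where there is no reading), "fx", "fy", "cx", "cy" (pixels), "position" and "rotation" of the camera in the world. Camera axes: x right, y down, z forward; pixel columns grow to the right and rows downward; lengths in m; the calibration is good to about 2 mm. The wrist camera is an equidistant fisheye: a pixel r from the principal point sees the ray r / f radians off the axis. A picture is of the moment at which its call begins.
- ticket.job_done(): hands the job in, once; it reports no verdict.
The state is a dict: "time": time; "qpos": joint angles; "qd": joint speeds; "joint_efforts": joint torques, N m; "tool_pos": TCP position; "ee_rot": TCP orientation; "wrist_force": force on the tool from outside, world axes, zero at the start; "ft_torque": the same for the moment, N m; "width": finger opening in m.
Only numpy, scipy, OpenCV 4.12 (cv2) and the standard library are available. Lean on these libraries where they do the work, as an engineer would, in place of code of your own. Each camera call takes 0.05 s, during which the arm holds its last target. There are 200 camera calls.

### The job

Take the bucket-lid mallet out of the wooden block and hang it in the steel ring holder, handle first: lower it under control down through the ring (do not let it drop), then press gently, feeling for the click of the ring's sprung studs (the ring's springy arm gives as you press), until the underside of the head sits flat and fully home on the ring. Never bend the springy arm down to its stop and never strike or wedge the holder hard; leave the tape roll, the carton and the glue bottle where they are, and let go of the mallet at the end.

Things in the scene. Friction and masses are not known exactly. Their poses are not given: they have to be found in the camera images.
- mallet_head (a point): Centre of the mallet's black rubber head, a block 36 (own x) by 74 (own y) by 46 mm tall (own z, up, away from the handle). The mallet stands upright in the block, handle down. Take the head from above by its 36 mm width, in its upper half, so that the fingertips stay above its underside and clear of the ring later. Mass 0.17 to 0.33 kg. A half turn about z makes no difference.
- mallet_seat (a point): Centre of the flat underside of the mallet's head (23 mm below mallet_head); z up. The light wooden handle runs straight down from it on the head's centre line, 112 mm long: 24 mm thick at the head, one swelling 28 mm thick at 9 to 10 mm below the underside, tapering to 22 mm at 15 mm below it, then 22 mm all the way.
- mallet_tip (a point): Lower end of the mallet's handle, on its axis, 112 mm below mallet_seat; z up. The last 12 mm taper from 22 to 12 mm thick.
- ring_mouth (a point): Centre of the flat top face of the level steel ring, unloaded 145 to 165 mm above the bench; z up. Hole 30 mm, outside 45 mm, 14 mm tall, open below. Two sprung studs stick in from its +y and -y sides, 7 mm below the top face, 23 mm apart: the handle passes, the swelling (1 mm play all round) clicks through under a slow press of 7 to 14 N, not by the mallet's weight.
- block_mouth (a point): Middle of the mouth of the hole in the fixed plywood block (110 x 90 x 70 mm), on its top face, 70 mm above the bench. The hole is 26 mm wide and 60 mm deep; at the start the handle stands loosely in it, its end on the hole's floor. z points up.
- holder: The whole ring holder: a fixed upright post, 22 mm thick (56 mm at the foot), 78 mm from the ring's axis on the holder's -x side, and a springy arm that carries the ring. Pressed down, the ring sinks, upright, and springs back. Nothing is more than 2 mm higher than the ring. Origin on the ring's axis, 145 mm below its unloaded top face; z up.
- ring (a joint): How far the springy arm is bent, that is how far the ring has sunk below its unloaded height, in m: 0 unloaded, 0.025 at its stop, which must not be reached. It gives 1.4 mm for each newton over 2 N (about 19 N at the stop) and is damped, so press slowly.
- mallet: The whole mallet; origin at the lower end of the handle, z up along the handle.
- tape: Bystander: roll of yellow packing tape lying flat, 92 mm across, 48 mm tall; origin at the centre of its underside.
- carton: Bystander: small cardboard carton 100 x 70 x 60 mm tall; origin at the centre of its underside.
- glue: Bystander: standing glue bottle, 48 mm across, 110 mm tall; origin at the centre of its underside.
Mind the look-alikes: they are no part of the job. Leave any turquoise look-alike of the mallet alone. What is shaped like the part that bears block_mouth but black is not meant.

How it is judged:
On the way, in this order (a step that is already met when the one before it is completed fails the run):
1. the mallet is lifted clear of the block (z of mallet_tip in the frame of block_mouth above 0.005 m), for 0.1 s.
2. the handle is down through the ring, its end at least 30 mm below the ring's top face, the mallet still held (z of mallet_tip in the frame of ring_mouth below -0.03 m and horizontal distance between mallet_tip and ring_mouth below 0.012 m and angle between mallet_head's own z axis and vertical below 0.25 rad and contact force between the fingers and mallet above 1 N), for 0.1 s.
3. the head is seated on the ring (horizontal distance between mallet_seat and ring_mouth below 0.003 m and z of mallet_seat in the frame of ring_mouth between -0.003 and 0.002 m and angle between mallet_head's own z axis and vertical below 0.05 rad), for 0.2 s.
At the end, for the whole second after the job is handed in: The mallet hangs in the ring by itself, at rest (under 0.01 m/s): the head's underside within 2 mm of the ring's top face, its axis within 3 mm of the ring's, tilted less than 0.05 rad; the tape roll, carton and glue bottle within 20 mm of where they started (all of step 3 and linear speed of mallet below 0.01 m/s and distance of each of tape, carton, glue from where it was at the start of the episode below 0.02 m); the robot touches nothing.
It fails at once if the springy arm is bent to its stop (ring pressed down more than 24 mm) (value of joint ring above 0.024 m).
It fails at once if the holder is struck or wedged hard (contact forces adding up to more than 40 N, the studs' squeeze included) (contact force between holder and mallet above 40 N or contact force between holder and the fingers above 40 N or contact force between holder and the arm above 40 N).
It fails at once if the mallet drops through the ring (faster than 0.25 m/s with its handle in the ring and its head not yet down) (z of mallet_seat in the frame of ring_mouth above 0.004 m and z of mallet_tip in the frame of ring_mouth below -0.015 m and horizontal distance between mallet_tip and ring_mouth below 0.015 m and linear speed of mallet above 0.25 m/s).
It fails at once if a bystander is shoved more than 20 mm (distance of any of tape, carton, glue from where it was at the start of the episode above 0.02 m).
It also fails if it takes over 64 s, if anything falls off the work surface, if the arm or the gripper's body presses on something with over 40 N, if the wrist force passes 120 N, or if a joint passes its speed limit or range.

## Working session

There is one attempt and no reset: what is moved stays moved. The work goes in short steps, Python scripts to look and compute and a shell command to move; the robot and the scene stay as the last step left them, time stands still between calls to the robot, and variables do not carry over. Pictures are saved under pics/ and viewed, about 8 in all and at most 12, crops included, and the job is handed in when it is done.

```bash
mkdir -p pics; cat > h.py <<'E'
import numpy as np, cv2, sys
from workcell import telemetry, camera, ticket
def save(c,n): cv2.imwrite('pics/'+n,cv2.cvtColor(c['img'],cv2.COLOR_RGB2BGR))
def ray(c,u,v):
    x=(u-c['cx'])/c['fx'];y=(v-c['cy'])/c['fy']
    return np.array(c['rotation'])@np.array([x,y,1.])
def cloud(c):
    v,u=np.mgrid[:420,:560]; z=c['range_z']
    P=np.stack([(u-c['cx'])/c['fx']*z,(v-c['cy'])/c['fy']*z,z],-1)
    W=P@np.array(c['rotation']).T+np.array(c['position']); W[z==0]=np.nan
    return W
E
python3 - <<'E'
from h import *
import pickle
d={}
for n in ['scene','top']:
    c=camera(n);d[n]=c;save(c,n+'0.png');print(n,c['fx'],c['position'],np.round(c['rotation'],3).tolist(),(c['range_z']>0).mean())
pickle.dump(d,open('v0.pkl','wb'))
o=telemetry.get_obs();print(o)
a=np.hstack([cv2.imread('pics/scene0.png'),cv2.imread('pics/top0.png')])
E
```

```text
scene 439.56901197308645 [1.19069901 0.84409007 0.81016918] [-0.153, 0.304, 0.824, -0.453] 0.9601445578231292
top 434.00098331053493 [ 0.38438103 -0.00273569  1.43054994] [0.041, -0.702, 0.71, -0.036] 0.9961437074829932
{'time': 0.1, 'qpos': array([-1.26101019,  0.46828425, -0.01158521,  1.60350221,  0.00598947,
        1.07138322, -0.05631671]), 'qd': array([ 0.00096383, -0.00100805,  0.00146839, -0.00230838,  0.00070504,
       -0.00051812, -0.00109894]), 'joint_efforts': array([ 4.64772002e-04, -5.21648633e+01, -1.27767044e-02, -2.44368982e+01,
       -5.68367634e-02,  1.40223460e-02,  3.80528445e-05]), 'tool_pos': array([0.22448741, 0.60949732, 0.23275085]), 'ee_rot': array([ 0.69607135,  0.12357596,  0.69618483, -0.12466089]), 'wrist_force': array([-0.08156829, -0.09640536, -0.8379195 ]), 'ft_torque': array([ 0.02976051, -0.01888641,  0.03025402]), 'width': 0.09175426380051127}
```

```bash
python3 - <<'E'
s=open('h.py').read()
s=s.replace("def save","from scipy.spatial.transform import Rotation as R\ndef rm(c): return R.from_quat(np.roll(c['rotation'],-1)).as_matrix()\ndef save").replace("np.array(c['rotation'])","rm(c)")
open('h.py','w').write(s)
from h import *
import pickle
d=pickle.load(open('v0.pkl','rb'))
for n in d: 
    W=cloud(d[n]); print(n,rm(d[n]).round(2).tolist(),[W[v,u].round(3).tolist() for v in(100,210,320) for u in(140,280,420)])
E
```

```text
scene [[-0.77, 0.36, -0.53], [0.64, 0.4, -0.65], [-0.02, -0.84, -0.54]] [[0.277, -1.5, -0.0], [-0.264, -0.927, 0.014], [-0.021, 0.074, 0.324], [0.775, -0.416, 0.013], [0.414, -0.115, 0.002], [0.069, 0.195, 0.002], [0.796, -0.716, -0.744], [0.726, 0.258, 0.001], [0.472, 0.479, 0.002]]
top [[-0.01, -0.99, 0.11], [-1.0, 0.01, 0.01], [-0.01, -0.11, -0.99]] [[0.945, 0.495, -0.005], [0.936, 0.014, 0.001], [0.931, -0.464, -0.005], [0.564, 0.484, -0.001], [0.559, 0.018, -0.004], [0.552, -0.445, 0.001], [0.205, 0.475, 0.002], [0.2, 0.022, -0.003], [0.196, -0.429, 0.001]]
```

View pics/scene0.png

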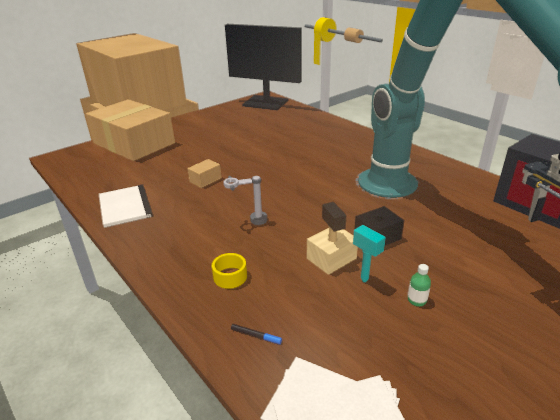

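View pics/top0.png

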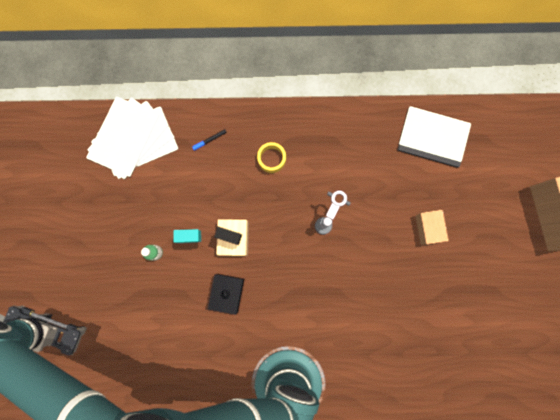

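The scene view shows a black-headed mallet in the light plywood block (head at 334,216; top view 229,235). There are two look-alikes: a turquoise mallet (370,240; top 186,236) and a black block (380,225; top 226,294). The ring is at (232,183; top 339,199) and its post at (258,200; top 324,226). The black-headed mallet in light wood fits the description. I'll confirm it in a crop and measure.

```bash
python3 - <<'E'
from h import *
import pickle
d=pickle.load(open('v0.pkl','rb'))
t=cv2.imread('pics/top0.png'); s=cv2.imread('pics/scene0.png')
a=cv2.resize(t[170:310,170:360],(760,560),interpolation=cv2.INTER_CUBIC)[:,:]
b=cv2.resize(s[160:290,210:430],(760,449),interpolation=cv2.INTER_CUBIC)
cv2.imwrite('pics/crop0.png',cv2.resize(np.vstack([a,b]),(452,600),interpolation=cv2.INTER_AREA))
W=cloud(d['top'])
def reg(u0,u1,v0,v1,z0,z1,name,col=None):
    w=W[v0:v1,u0:u1]; im=d['top']['img'][v0:v1,u0:u1].astype(int)
    m=(w[...,2]>z0)&(w[...,2]<z1)
    if col is not None: m&=col(im)
    p=w[m]; r=cv2.minAreaRect((p[:,:2]*1000).astype(np.float32))
    print(name,m.sum(),p.mean(0).round(4),'z',np.percentile(p[:,2],[5,50,95]).round(4),'rect',np.round(r[0],1),np.round(r[1],1),round(r[2],1))
reg(205,255,215,262,.12,.22,'malletHead')
reg(205,255,215,262,.055,.085,'block')
reg(326,352,186,208,.12,.18,'ring')
reg(310,350,185,240,.12,.18,'ring+arm')
reg(170,203,222,250,.05,.3,'turq')
reg(250,295,135,180,.03,.08,'tape')
reg(415,450,205,248,.04,.08,'carton')
reg(138,165,240,265,.02,.2,'glue')
reg(205,248,270,318,.05,.09,'blackblock')
E
```

```text
malletHead 326 [0.4658 0.1692 0.1657] z [0.1612 0.1666 0.1705] rect [466.4 171.1] [74.  35.9] 72.0
block 713 [0.4644 0.1669 0.0689] z [0.0637 0.0691 0.0736] rect [466.7 170.8] [ 90. 109.] 88.3
ring 182 [ 0.5701 -0.1557  0.154 ] z [0.1476 0.1544 0.1594] rect [ 573.9 -158. ] [51.9 61.5] 10.0
ring+arm 333 [ 0.5461 -0.1433  0.1537] z [0.1475 0.1536 0.1596] rect [ 540.9 -150.5] [ 69.8 110.7] 78.4
turq 353 [0.4671 0.2923 0.1534] z [0.1277 0.1558 0.1605] rect [468.2 295.1] [36.2 75.6] 1.5
tape 247 [0.7295 0.0451 0.0452] z [0.0341 0.0464 0.0521] rect [730.   44.7] [89.9 90.8] 46.4
carton 755 [ 0.4923 -0.4659  0.0589] z [0.0518 0.0595 0.0641] rect [ 493.1 -468.4] [100.1  71.9] 7.0
glue 244 [0.4225 0.421  0.0743] z [0.0293 0.0737 0.1106] rect [423.2 426.5] [45.5 42.5] 0.8
blackblock 1021 [0.2903 0.191  0.0686] z [0.0634 0.0688 0.0736] rect [290.4 191.8] [ 90.8 110.6] 78.8
```

View pics/crop0.png

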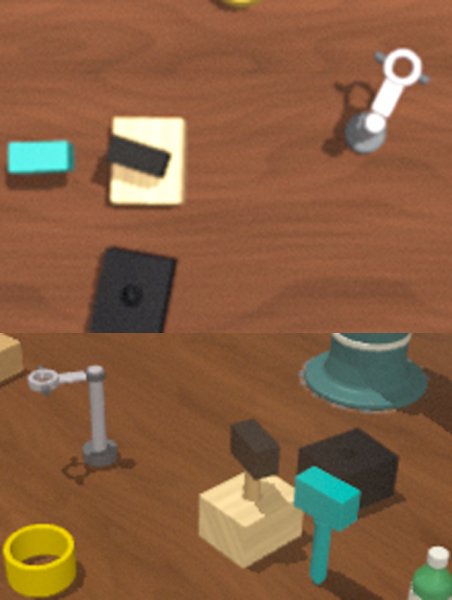

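Crop confirmed: the black-headed mallet stands in the light block and the ring sits on its arm to the right. Head size (74x36) and top (z≈0.167, expected 0.168) match the description. Next I'll plan the approach above it.

```bash
cat >> h.py <<'E'
def tool():
    o=telemetry.get_obs(); return o,np.array(o['tool_pos']),R.from_quat(np.roll(o['ee_rot'],-1))
def plan(target,yaw=None):
    """tool-frame shift (mm) after turning to tool straight down with jaw axis at yaw deg (mod 180)"""
    o,p,r=tool(); M=r.as_matrix(); rv=np.zeros(3); N=M
    if yaw is not None:
        best=None
        for k in(0,180,-180,360,-360):
            a=np.radians(yaw+k); y=np.array([np.cos(a),np.sin(a),0]); x=np.array([0,0,-1.]); D=np.stack([x,y,np.cross(x,y)],1)
            v=R.from_matrix(M.T@D).as_rotvec()
            if best is None or abs(v[0])<abs(best[0][0]): best=(v,D)
        rv,N=best
    print('t',round(o['time'],2),'pos',p.round(4),'jawyaw',round(np.degrees(np.arctan2(M[1,1],M[0,1])),2),'toolx',M[:,0].round(4),'F',np.round(o['wrist_force'],2),'w',round(o['width'],4),'q7',round(o['qpos'][6],2))
    print('  turn',rv.round(4),'then shift mm',(N.T@(np.array(target)-p)*1000).round(1))
E
python3 - <<'E'
from h import *
import pickle
plan([.466,.171,.30],-18)
d=pickle.load(open('v0.pkl','rb'))
for n in('top','scene'):
    c=d[n];hsv=cv2.cvtColor(c['img'],cv2.COLOR_RGB2HSV);W=cloud(c)
    if n=='top': sl=(slice(180,245),slice(305,358))
    else: sl=(slice(165,230),slice(215,280))
    w=W[sl]; m=(w[...,2]>.13)&(w[...,2]<.17); print(n,m.sum())
    for r in range(0,65,1):
        if m[r].any(): print(r+sl[0].start,''.join('#' if x else '.' for x in m[r]))
E
```

```text
t 0.1 pos [0.2245 0.6095 0.2328] jawyaw 69.78 toolx [-4.0e-04 -1.5e-03 -1.0e+00] F [-0.08 -0.1  -0.84] w 0.0918 q7 -0.06
  turn [1.5321e+00 1.3000e-03 1.1000e-03] then shift mm [-67.2 365.2 342.4]
top 334
191 .......................#.......######................
192 .......................#.#...##########..............
193 ......................##################.............
194 ......................#########.....####.............
195 .......................#######.......####............
196 .........................#####........###............
197 ..........................####........###............
198 ..........................###..........###...........
199 ..........................###.........###............
200 ..........................####.......#####...........
201 ...........................###.......#######.........
202 ...........................#####.....#########.......
203 ...........................##################........
204 ...........................###########...####........
205 ..........................###########......#.........
206 .....................
[... 1482 characters left out ...]

180 .........#####################################...................
181 .........#####################################...................
182 .........######....###########################...................
183 .........#####...################.....#######....................
184 .........################.............#######....................
185 .........##############...............#######....................
186 ..........############.................######....................
187 ...........#########......................#......................
188 ................####.............................................
189 ................####.............................................
```

```bash
python3 -m crank '[0.17,0,0,-8,0,0,91, 0.17,0,0,-8,0,0,91, 0.17,0,0,-8,0,0,91, 0.17,0,0,-8,0,0,91, 0.17,0,0,-8,0,0,91, 0.17,0,0,-8,0,0,91, 0.17,0,0,-8,0,0,91, 0.17,0,0,-8,0,0,91, 0.17,0,0,-3,0,0,91]' 30
python3 -m crank '[0,0,0,0,36.5,34,91, 0,0,0,0,36.5,34,91, 0,0,0,0,36.5,34,91, 0,0,0,0,36.5,34,91, 0,0,0,0,36.5,34,91, 0,0,0,0,36.5,34,91, 0,0,0,0,36.5,34,91, 0,0,0,0,36.5,34,91, 0,0,0,0,36.5,34,91, 0,0,0,0,36.5,34,91, 0,0,0,0,0,0,91, 0,0,0,0,0,0,91]'
python3 - <<'E'
from h import *
import pickle
plan([.466,.171,.165],-18)
c=camera('wrist');save(c,'w1.png');pickle.dump(c,open('w1.pkl','wb'));print(c['fx'],c['cx'],c['cy'],c['position'],rm(c).round(3).tolist())
d=pickle.load(open('v0.pkl','rb'));c=d['top'];p=np.array(c['position'])
for u,v,z in((338.7,198.3,.153),(326.3,221.5,.155)):
    r=ray(c,u,v);print((p+r*(z-p[2])/r[2]).round(4))
E
```

```text
time: 1.23
tool_pos: [0.2246, 0.6099, 0.3007]
ee_rot: [-0.415, -0.573, -0.415, 0.573]
wrist_force: [0.5, -0.2, 0.1]
width: 0.0912
time: 2.72
tool_pos: [0.4671, 0.1749, 0.3003]
ee_rot: [-0.416, -0.571, -0.417, 0.572]
wrist_force: [0.2, 0.8, -0.0]
width: 0.0905
t 2.73 pos [0.4671 0.1749 0.3003] jawyaw -17.86 toolx [-8.e-04  2.e-04 -1.e+00] F [ 0.21  0.75 -0.04] w 0.0905 q7 -0.64
  turn [0.0024 0.0001 0.0008] then shift mm [1.353e+02 1.000e-01 4.000e+00]
325.19226210127806 277.6638485156916 212.9202623220631 [0.4883723  0.24160145 0.45111891] [[0.952, -0.297, -0.078], [-0.307, -0.922, -0.236], [-0.001, 0.249, -0.969]]
[ 0.5725 -0.1589  0.153 ]
[ 0.5035 -0.1204  0.155 ]
```

View pics/w1.png

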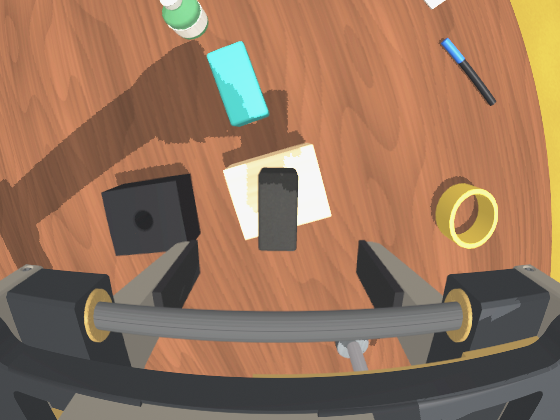

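The wrist view shows the mallet head between the open jaws (258–297, 168–250), aligned with them. I'll measure it from the fisheye depth.

```bash
cat >> h.py <<'E'
def fcloud(c):
    v,u=np.mgrid[:420,:560]; x=(u-c['cx'])/c['fx'];y=(v-c['cy'])/c['fy'];t=np.hypot(x,y)+1e-9
    k=np.tan(t)/t; z=c['range_z']; W=np.stack([x*k*z,y*k*z,z],-1)@rm(c).T+np.array(c['position']); W[z==0]=np.nan
    return W
def rect(p):
    r=cv2.minAreaRect((p[:,:2]*1000).astype(np.float32)); print(len(p),'rect',np.round(r[0],1),np.round(r[1],1),round(r[2],2),'zmed',np.median(p[:,2]).round(4)); return r
E
python3 - <<'E'
from h import *
import pickle
c=pickle.load(open('w1.pkl','rb'));W=fcloud(c)
w=W[150:265,235:315]; z=w[...,2]
m=(z>.155)&(z<.18); p=w[m]; rect(p)
# tilt of the top plane
i=np.abs(p[:,2]-np.median(p[:,2]))<.006
A=np.c_[p[i][:,:2]-p[i][:,:2].mean(0),np.ones(i.sum())]; print('slope',np.linalg.lstsq(A,p[i][:,2],rcond=None)[0].round(4))
b=W[140:245,215:335]; rect(b[(b[...,2]>.06)&(b[...,2]<.08)])
E
```

```text
3115 rect [465.5 172.6] [73.2 35.6] 71.4 zmed 0.1676
slope [-0.0044 -0.0032  0.1675]
4302 rect [465.2 172.6] [ 90.2 111. ] 88.14 zmed 0.0698
```

```bash
python3 -m crank '[0.012,0,0,20,-0.7,3,91, 0,0,0,20,0,0,91, 0,0,0,20,0,0,91, 0,0,0,20,0,0,91, 0,0,0,20,0,0,91, 0,0,0,15,0,0,91, 0,0,0,10,0,0,91, 0,0,0,9.5,0,0,91, 0,0,0,0,0,0,91, 0,0,0,0,0,0,91]'
python3 - <<'E'
from h import *
plan([.4655,.1726,.1655],-18.6)
E
```

```text
time: 4.03
tool_pos: [0.4664, 0.1717, 0.1665]
ee_rot: [0.413, 0.574, 0.413, -0.574]
wrist_force: [-0.2, 0.3, -0.6]
width: 0.0913
t 4.03 pos [0.4664 0.1717 0.1665] jawyaw -18.58 toolx [ 7.e-04  4.e-04 -1.e+00] F [-0.19  0.32 -0.59] w 0.0913 q7 -0.52
  turn [ 0.0004 -0.0006 -0.0005] then shift mm [ 1.  -1.1 -0.6]
```

```bash
python3 -m crank '[0,0,0,0.5,-1,-0.6,60, 0,0,0,0,0,0,45, 0,0,0,0,0,0,38, 0,0,0,0,0,0,30, 0,0,0,0,0,0,20, 0,0,0,0,0,0,20, 0,0,0,0,0,0,20, 0,0,0,0,0,0,20, 0,0,0,0,0,0,20, 0,0,0,0,0,0,20]' 40
python3 - <<'E'
from h import *
plan([.4655,.1726,.1655],-18.6)
E
```

```text
time: 5.28
tool_pos: [0.4653, 0.1726, 0.1656]
ee_rot: [0.413, 0.574, 0.413, -0.574]
wrist_force: [0.6, -0.7, 0.8]
width: 0.0358
t 5.28 pos [0.4653 0.1726 0.1656] jawyaw -18.57 toolx [ 2.e-04  0.e+00 -1.e+00] F [ 0.59 -0.66  0.81] w 0.0358 q7 -0.52
  turn [ 0.0006 -0.0001 -0.0002] then shift mm [ 0.1  0.1 -0.1]
```

```bash
python3 -m crank '[0,0,0,-4,0,0,20, 0,0,0,-8,0,0,20, 0,0,0,-12,0,0,20, 0,0,0,-16,0,0,20, 0,0,0,-20,0,0,20, 0,0,0,-20,0,0,20, 0,0,0,-20,0,0,20, 0,0,0,-20,0,0,20, 0,0,0,-20,0,0,20, 0,0,0,-20,0,0,20, 0,0,0,-16,0,0,20, 0,0,0,-9,0,0,20, 0,0,0,0,0,0,20, 0,0,0,0,0,0,20]' 50
python3 - <<'E'
from h import *
plan([.5725,-.159,.35])
E
```

```text
time: 7.02
tool_pos: [0.4649, 0.1724, 0.35]
ee_rot: [-0.413, -0.574, -0.413, 0.575]
wrist_force: [-0.2, -0.4, -2.5]
width: 0.0357
t 7.03 pos [0.4649 0.1724 0.35  ] jawyaw -18.57 toolx [-1.e-03 -7.e-04 -1.e+00] F [-0.25 -0.4  -2.46] w 0.0357 q7 -0.69
  turn [0. 0. 0.] then shift mm [1.000e-01 2.076e+02 2.799e+02]
```

```bash
python3 -m crank '[0,0,0,0,10,17,20, 0,0,0,0,20,34,20, 0,0,0,0,20,34,20, 0,0,0,0,20,34,20, 0,0,0,0,20,34,20, 0,0,0,0,20,34,20, 0,0,0,0,20,34,20, 0,0,0,0,20,34,20, 0,0,0,0,20,34,20, 0,0,0,0,20,34,20, 0,0,0,0,18,27,20, 0,0,0,0,0,0,20, 0,0,0,0,0,0,20, 0,0,0,0,0,0,20]'
python3 - <<'E'
from h import *
import pickle
plan([.5725,-.159,.35])
d={n:camera(n) for n in('wrist','scene')}
for n in d: save(d[n],n+'2.png')
pickle.dump(d,open('v2.pkl','wb'))
s=cv2.imread('pics/scene2.png')[100:240,150:336]
cv2.imwrite('pics/v2.png',np.hstack([cv2.imread('pics/wrist2.png')[:,60:480],cv2.resize(s,(380,420*1),interpolation=cv2.INTER_CUBIC)]))
E
```

```text
time: 8.78
tool_pos: [0.5511, -0.224, 0.3503]
ee_rot: [0.413, 0.574, 0.414, -0.574]
wrist_force: [-0.7, -0.6, -3.1]
width: 0.0354
t 8.78 pos [ 0.5511 -0.224   0.3503] jawyaw -18.46 toolx [-4.e-04  9.e-04 -1.e+00] F [-0.66 -0.62 -3.08] w 0.0354 q7 0.26
  turn [0. 0. 0.] then shift mm [  0.3  -0.3 -68.4]
```

View pics/v2.png

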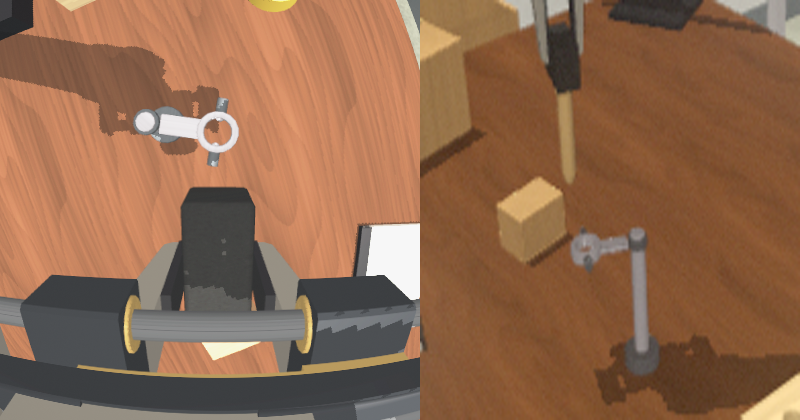

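The left half (wrist) shows the ring at about (218,132) in the crop, with its studs and arm, and the head in the jaws. The right half (scene) shows the mallet hanging with its handle free. Now I'll fit the ring and the handle.

```bash
python3 - <<'E'
from h import *
import pickle
d=pickle.load(open('v2.pkl','rb'))
c=d['wrist'];W=fcloud(c)
w=W[100:165,245:310];z=w[...,2]; m=((z>.135)&(z<.175))
im=c['img'][100:165,245:310]; g=cv2.cvtColor(im,cv2.COLOR_RGB2GRAY); hsv=cv2.cvtColor(im,cv2.COLOR_RGB2HSV)
br=((hsv[...,1]<60)&(g>170))
for r in range(0,65,2): print(''.join('@' if b else '#' if a else '.' for a,b in zip(m[r],br[r])))
print('z',np.percentile(z[m],[10,50,90]).round(4), np.median(z[m&br]))
# hole: inner contour of bright|depth mask
M=(m|br).astype(np.uint8)
cs,h=cv2.findContours(M,cv2.RETR_CCOMP,cv2.CHAIN_APPROX_NONE)
for k,(cc,hh) in enumerate(zip(cs,h[0])):
    if hh[3]>=0 and len(cc)>20:
        q=cc[:,0].astype(float)+[245,100]
        x=(q[:,0]-c['cx'])/c['fx'];y=(q[:,1]-c['cy'])/c['fy'];t=np.hypot(x,y);kk=np.tan(t)/t
        r=np.stack([x*kk,y*kk,np.ones_like(x)],1)@rm(c).T; p0=np.array(c['position'])
        for zz in(.15,.155,.16):
            P=p0+r*((zz-p0[2])/r[:,2])[:,None]
            A=np.c_[2*P[:,:2],np.ones(len(P))];s=np.linalg.lstsq(A,(P[:,:2]**2).sum(1),rcond=None)[0]
            print('hole',zz,s[:2].round(4),'diam',2*np.sqrt(s[2]+s[0]**2+s[1]**2).round(4))
# handle in scene
c=d['scene'];W=cloud(c);_,p,r=tool()
for z0 in np.arange(.20,.31,.012):
    q=W[(np.abs(W[...,2]-z0)<.004)&(np.hypot(W[...,0]-p[0],W[...,1]-p[1])<.04)]
    if len(q)>3:print(z0.round(3),len(q),q.mean(0).round(4))
q=W[(np.abs(W[...,2]-.25)<.08)&(np.hypot(W[...,0]-p[0],W[...,1]-p[1])<.03)]; print('lowest',np.percentile(q[:,2],[0,1,3]))
print('cam dir',(np.array(c['position'])-p).round(2))
E
```

```text
................................####@@@#####.....................
................................####@@@#####.....................
...............................####@@@#####......................
...............................############......................
...............................###########.......................
..............................############.......................
..........................@@@@@@@@@@@@@###.......................
......................@@@@@@@@@@@@@@@@@@@@@@.....................
...................@@@@@@@@@@@@@@@@@@@@@@@@@@@@..................
@@@@@@@@@@@##....@@@@@@@@@@@@@@@@@@@@@@@@@@@@@@@@................
@@@@@@@@@@@@@@@@@@@@@@@@#.......@@@@@#..#@@@@@@@@@#..............
@@@@@@@@@@@@@@@@@@@@@@#...................#@@@@@@@@#.............
@@@@@@@@@@@@@@@@@@@@@.......................#@@@@@@@.............
@@@@@@@@@@@@@@@@@@@@.........................#@@@@@@@............
@@@@@@@@@@@@@@@@@@@...........................#@@@@@@@...........
@@@@@@@@@@@@@@@@@@@...........................#@@@@@@@...........
@@@@@@@@@@@@@@@@@@@.........................
[... 953 characters left out ...]
................####@@@@##................................
......................####@@@@@##................................
z [0.1509 0.1555 0.157 ] 0.1558411657463934
hole 0.15 [ 0.5719 -0.1574] diam 0.0294
hole 0.155 [ 0.5719 -0.1574] diam 0.029
hole 0.16 [ 0.572  -0.1574] diam 0.0286
0.2 9 [ 0.5528 -0.2163  0.201 ]
0.212 17 [ 0.553  -0.2154  0.212 ]
0.224 16 [ 0.5553 -0.2151  0.2241]
0.236 16 [ 0.5547 -0.215   0.2355]
0.248 20 [ 0.5532 -0.2147  0.2485]
0.26 19 [ 0.5539 -0.2152  0.2605]
0.272 19 [ 0.5535 -0.2145  0.2717]
0.284 21 [ 0.5527 -0.2157  0.2845]
0.296 15 [ 0.5549 -0.2134  0.2956]
0.308 9 [ 0.561  -0.2022  0.3104]
lowest [0.19761293 0.20017153 0.20358245]
cam dir [0.64 1.07 0.46]
```

Handle is vertical and on the TCP axis. Ring centre is (0.572, -0.1574), top at about 0.156. Next I'll move above it, with the tip about 8 mm over the mouth, and check from the side.

```bash
python3 -m crank '[0,0,0,0,-1.3,-10,20, 0,0,0,0,0,-20,20, 0,0,0,0,0,-20,20, 0,0,0,0,0,-14,20, 0,0,0,0,0,-5.8,20, 0,0,0,0,0,0,20, 0,0,0,8,0,0,20, 0,0,0,10,0,0,20, 0,0,0,8,0,0,20, 0,0,0,4,0,0,20, 0,0,0,0,0,0,20, 0,0,0,0,0,0,20, 0,0,0,0,0,0,20]'
python3 - <<'E'
from h import *
plan([.572,-.1574,.2956],-18.5)
a=camera('scene');save(a,'s3.png');w=camera('wrist');save(w,'w3.png');t=camera('top');save(t,'t3.png')
s=cv2.imread('pics/s3.png')[110:210,180:280]
tt=cv2.imread('pics/t3.png')[140:270,270:400]
cv2.imwrite('pics/v3.png',np.hstack([cv2.resize(s,(400,400),interpolation=cv2.INTER_CUBIC),cv2.resize(tt,(400,400),interpolation=cv2.INTER_CUBIC)]))
W=cloud(a);p=np.array([.572,-.1574])
for z0 in np.arange(.150,.26,.01):
    q=W[(np.abs(W[...,2]-z0)<.004)&(np.hypot(W[...,0]-p[0],W[...,1]-p[1])<.025)]
    if len(q)>3:print(z0.round(3),len(q),q.mean(0).round(4))
E
```

```text
time: 10.5
tool_pos: [0.5721, -0.1589, 0.3209]
ee_rot: [0.413, 0.574, 0.413, -0.574]
wrist_force: [0.1, 0.3, -2.4]
width: 0.0353
t 10.5 pos [ 0.5721 -0.1589  0.3209] jawyaw -18.56 toolx [ 6.e-04 -1.e-04 -1.e+00] F [ 0.07  0.33 -2.39] w 0.0353 q7 0.16
  turn [-0.0011 -0.0001 -0.0006] then shift mm [25.3 -0.6 -1.4]
0.15 39 [ 0.5719 -0.1537  0.1501]
0.16 37 [ 0.5752 -0.1531  0.158 ]
0.17 7 [ 0.5749 -0.1529  0.1715]
0.18 14 [ 0.5735 -0.1498  0.1801]
0.19 18 [ 0.5737 -0.1501  0.1898]
0.2 17 [ 0.5744 -0.1516  0.1998]
0.21 17 [ 0.5758 -0.1509  0.2107]
0.22 15 [ 0.5734 -0.1493  0.2202]
0.23 19 [ 0.5736 -0.149   0.2299]
0.24 17 [ 0.5762 -0.1507  0.2405]
0.25 19 [ 0.5748 -0.15    0.2501]
0.26 20 [ 0.5748 -0.151   0.26  ]
```

View pics/v3.png

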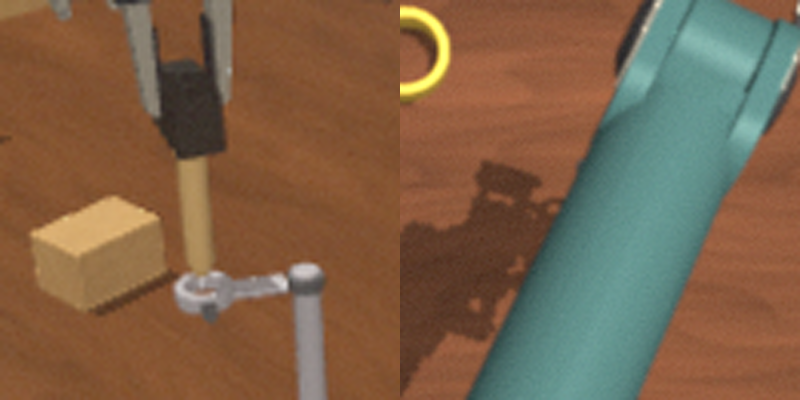

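The scene view shows the handle tip (201,275 in the crop) just above the ring mouth (203,290), centred, with the carton well behind. Lowering slowly.

```bash
python3 -m crank '[0,0,0,0,-0.5,-1.4,20, 0,0,0,0,0,0,20, 0,0,0,2,0,0,20, 0,0,0,3,0,0,20, 0,0,0,3,0,0,20, 0,0,0,3,0,0,20, 0,0,0,3,0,0,20, 0,0,0,3,0,0,20, 0,0,0,3,0,0,20, 0,0,0,0,0,0,20, 0,0,0,0,0,0,20]'
python3 - <<'E'
from h import *
plan([.572,-.1574,.255],-18.5)
E
```

```text
time: 12.02
tool_pos: [0.572, -0.1574, 0.3007]
ee_rot: [0.413, 0.574, 0.413, -0.574]
wrist_force: [-0.0, 1.2, -1.9]
width: 0.0359
t 12.03 pos [ 0.572  -0.1574  0.3007] jawyaw -18.57 toolx [ 1.e-04 -0.e+00 -1.e+00] F [-0.02  1.22 -1.91] w 0.0359 q7 0.17
  turn [-0.0012 -0.     -0.0001] then shift mm [45.7 -0.  -0. ]
```

```bash
python3 -m crank '[0,0,0,3,0,0,20, 0,0,0,3,0,0,20, 0,0,0,4,0,0,20, 0,0,0,4,0,0,20, 0,0,0,4,0,0,20, 0,0,0,4,0,0,20, 0,0,0,4,0,0,20, 0,0,0,4,0,0,20, 0,0,0,4,0,0,20, 0,0,0,2,0,0,20, 0,0,0,0,0,0,20, 0,0,0,0,0,0,20]'
python3 - <<'E'
from h import *
import time
plan([.572,-.1574,.2196],-18.5)
E
```

```text
time: 13.52
tool_pos: [0.572, -0.1574, 0.2647]
ee_rot: [0.413, 0.574, 0.413, -0.574]
wrist_force: [0.6, -0.6, -1.8]
width: 0.0353
t 13.53 pos [ 0.572  -0.1574  0.2647] jawyaw -18.57 toolx [ 3.e-04 -0.e+00 -1.e+00] F [ 0.64 -0.59 -1.79] w 0.0353 q7 0.19
  turn [-0.0012 -0.0001 -0.0003] then shift mm [45.1 -0.  -0. ]
```

```bash
python3 -m crank '[0,0,0,3,0,0,20, 0,0,0,4,0,0,20, 0,0,0,4,0,0,20, 0,0,0,4,0,0,20, 0,0,0,4,0,0,20, 0,0,0,4,0,0,20, 0,0,0,4,0,0,20, 0,0,0,4,0,0,20, 0,0,0,4,0,0,20, 0,0,0,4,0,0,20, 0,0,0,3,0,0,20, 0,0,0,0,0,0,20, 0,0,0,0,0,0,20]'
python3 - <<'E'
from h import *
plan([.572,-.1574,.2],-18.5)
s=camera('scene');save(s,'s4.png');W=cloud(s)
import pickle;pickle.dump(s,open('s4.pkl','wb'))
cv2.imwrite('pics/v4.png',cv2.resize(cv2.imread('pics/s4.png')[120:220,180:280],(500,500),interpolation=cv2.INTER_CUBIC))
E
```

```text
time: 15.15
tool_pos: [0.5721, -0.1575, 0.2227]
ee_rot: [0.413, 0.574, 0.413, -0.574]
wrist_force: [0.6, 0.1, -2.9]
width: 0.036
t 15.15 pos [ 0.5721 -0.1575  0.2227] jawyaw -18.57 toolx [ 3.e-04 -1.e-04 -1.e+00] F [ 0.6   0.07 -2.89] w 0.036 q7 0.22
  turn [-0.0013 -0.     -0.0003] then shift mm [22.7 -0.1 -0.1]
```

View pics/v4.png

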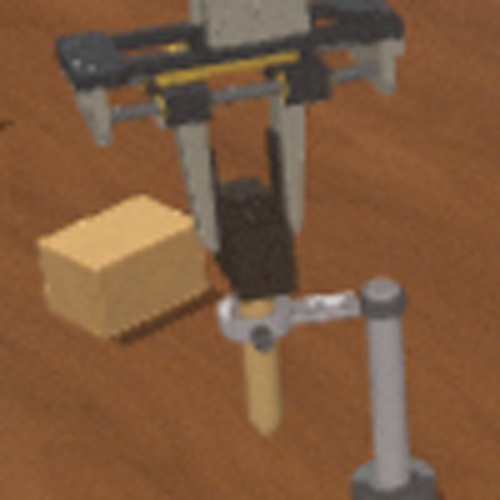

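The handle hangs through the ring, upright and centred (scene crop 260,330). The head is still above the ring and the fingers are clear. Now the slow press.

```bash
python3 -m crank '[0,0,0,1.5,0,0,20, 0,0,0,1.5,0,0,20, 0,0,0,1.5,0,0,20, 0,0,0,1.5,0,0,20, 0,0,0,1.5,0,0,20, 0,0,0,1.5,0,0,20, 0,0,0,1.5,0,0,20, 0,0,0,1.5,0,0,20, 0,0,0,0,0,0,20]'
python3 -m crank '[0,0,0,1,0,0,20, 0,0,0,1,0,0,20, 0,0,0,1,0,0,20, 0,0,0,0,0,0,20]'
python3 -m crank '[0,0,0,1,0,0,20, 0,0,0,1,0,0,20, 0,0,0,1,0,0,20, 0,0,0,0,0,0,20]'
```

```text
time: 16.32
tool_pos: [0.5719, -0.1574, 0.2104]
ee_rot: [-0.413, -0.574, -0.413, 0.574]
wrist_force: [-0.5, -0.3, -1.5]
width: 0.0357
time: 16.82
tool_pos: [0.5721, -0.1573, 0.2077]
ee_rot: [0.413, 0.574, 0.413, -0.574]
wrist_force: [0.5, 1.2, -1.7]
width: 0.0356
time: 17.32
tool_pos: [0.5722, -0.1573, 0.2047]
ee_rot: [0.413, 0.574, 0.413, -0.574]
wrist_force: [-0.4, 1.6, 1.7]
width: 0.0356
```

```bash
python3 -m crank '[0,0,0,1,0,0,20, 0,0,0,1,0,0,20, 0,0,0,0,0,0,20, 0,0,0,0,0,0,20]'
python3 -m crank '[0,0,0,1,0,0,20, 0,0,0,1,0,0,20, 0,0,0,0,0,0,20, 0,0,0,0,0,0,20]'
python3 -c "
from h import *
plan([.572,-.1574,.2],-18.5); s=camera('scene');W=cloud(s);p=[.572,-.1574]
q=W[(np.abs(W[...,2]-.14)<.03)&(np.hypot(W[...,0]-.5035,W[...,1]+.1204)>.02)&(np.hypot(W[...,0]-p[0],W[...,1]-p[1])<.06)&(np.hypot(W[...,0]-p[0],W[...,1]-p[1])>.026)];print(len(q),q[:,2].mean())
print(o:=telemetry.get_obs()['ft_torque'])"
```

```text
time: 17.82
tool_pos: [0.5721, -0.1574, 0.2027]
ee_rot: [0.413, 0.574, 0.413, -0.574]
wrist_force: [1.6, 0.9, 2.2]
width: 0.0356
time: 18.32
tool_pos: [0.5721, -0.1575, 0.2007]
ee_rot: [0.413, 0.574, 0.413, -0.574]
wrist_force: [1.1, 1.3, 3.6]
width: 0.0353
t 18.32 pos [ 0.5721 -0.1575  0.2007] jawyaw -18.57 toolx [ 4.e-04 -2.e-04 -1.e+00] F [1.12 1.32 3.64] w 0.0353 q7 0.24
  turn [-0.0013  0.     -0.0004] then shift mm [ 0.7 -0.1 -0.1]
107 0.15202503008861318
[ 0.13498349 -0.11542069 -0.01783071]
```

```bash
for i in 1; do :; done; python3 -m crank '[0,0,0,1,0,0,20, 0,0,0,1,0,0,20, 0,0,0,0,0,0,20, 0,0,0,0,0,0,20]'
python3 -m crank '[0,0,0,1,0,0,20, 0,0,0,1,0,0,20, 0,0,0,0,0,0,20, 0,0,0,0,0,0,20]'
python3 -m crank '[0,0,0,1,0,0,20, 0,0,0,1,0,0,20, 0,0,0,0,0,0,20, 0,0,0,0,0,0,20]'
```

```text
time: 18.88
tool_pos: [0.5721, -0.1576, 0.1987]
ee_rot: [0.413, 0.574, 0.413, -0.574]
wrist_force: [0.8, -0.3, 4.4]
width: 0.0354
time: 19.38
tool_pos: [0.572, -0.1576, 0.1968]
ee_rot: [0.413, 0.574, 0.413, -0.574]
wrist_force: [1.2, 0.8, 5.5]
width: 0.0354
time: 19.88
tool_pos: [0.5715, -0.1574, 0.1942]
ee_rot: [-0.413, -0.574, -0.413, 0.574]
wrist_force: [0.7, 0.0, 3.7]
width: 0.0353
```

Force dropped from 5.5 to 3.7 N, which looks like the click. The ring's expected deflection with the head seated (about 5 mm) predicts 3.3–3.7 N, so it agrees. I'll add a 2 mm confirming press and look.

```bash
python3 -m crank '[0,0,0,1,0,0,20, 0,0,0,1,0,0,20, 0,0,0,0,0,0,20, 0,0,0,0,0,0,20]'
python3 - <<'E'
from h import *
plan([.572,-.1574,.1996],-18.5)
fs=[]
s=camera('scene');save(s,'s5.png');W=cloud(s);p=[.572,-.1574]
d=np.hypot(W[...,0]-p[0],W[...,1]-p[1])
g=s['img'].astype(int);dark=g.max(-1)<75
q=W[dark&(d<.045)&(W[...,2]>.12)&(W[...,2]<.2)];print('head low z',np.percentile(q[:,2],[2,5,10]).round(4))
bright=(g.min(-1)>120)&(d<.05)&(d>.012)&(W[...,2]>.12)&(W[...,2]<.165);print('ring top z',np.percentile(W[bright][:,2],[50,90,98]).round(4),bright.sum())
cv2.imwrite('pics/v5.png',cv2.resize(cv2.imread('pics/s5.png')[140:210,195:265],(560,560),interpolation=cv2.INTER_CUBIC))
E
```

```text
time: 20.38
tool_pos: [0.5715, -0.1574, 0.1925]
ee_rot: [-0.413, -0.574, -0.413, 0.574]
wrist_force: [-1.6, 0.1, 4.2]
width: 0.0357
t 20.38 pos [ 0.5715 -0.1574  0.1925] jawyaw -18.57 toolx [-9.e-04  2.e-04 -1.e+00] F [-1.64  0.13  4.25] w 0.0357 q7 0.25
  turn [-0.0013  0.0001  0.0009] then shift mm [-7.1  0.4 -0.1]
head low z [0.1549 0.1575 0.1599]
ring top z [0.144  0.1483 0.1501] 42
```

View pics/v5.png

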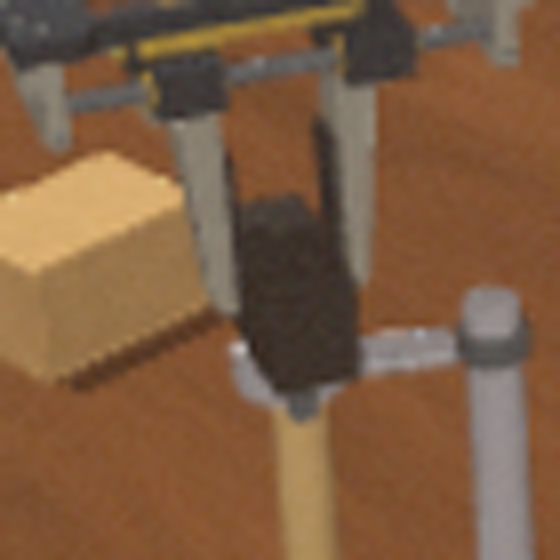

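The head rests on the ring with no gap visible (300,380) and the fingers are clear above it. Easing up to the unloaded height.

```bash
python3 -m crank '[0,0,0,-1,0,0,20, 0,0,0,-1,0,0,20, 0,0,0,-1,0,0,20, 0,0,0,0,0,0,20, 0,0,0,0,0,0,20]'
python3 -m crank '[0,0,0,-1,0,0,20, 0,0,0,-1,0,0,20, 0,0,0,-0.5,0,0,20, 0,0,0,0,0,0,20, 0,0,0,0,0,0,20]'
```

```text
time: 21.05
tool_pos: [0.5716, -0.1574, 0.1954]
ee_rot: [-0.413, -0.574, -0.413, 0.574]
wrist_force: [-3.3, 1.7, 2.9]
width: 0.0359
time: 21.68
tool_pos: [0.5717, -0.1573, 0.1979]
ee_rot: [-0.413, -0.574, -0.413, 0.574]
wrist_force: [-4.7, 0.2, 0.4]
width: 0.0356
```

```bash
python3 -m crank '[0,0,0,0,-0.4,0.1,20, 0,0,0,0,-0.3,0.1,20, 0,0,0,0,0,0,20, 0,0,0,0,0,0,20]'
python3 -m crank '[0,0,0,-0.7,0,0,20, 0,0,0,0,0,0,20, 0,0,0,0,0,0,20]'
```

```text
time: 22.18
tool_pos: [0.5716, -0.1573, 0.1982]
ee_rot: [0.413, 0.574, 0.413, -0.574]
wrist_force: [-2.1, 0.5, -0.4]
width: 0.0358
time: 22.55
tool_pos: [0.5715, -0.1573, 0.1989]
ee_rot: [0.413, 0.574, 0.413, -0.574]
wrist_force: [-1.3, 0.6, -0.2]
width: 0.0359
```

```bash
python3 -m crank '[0,0,0,0,0,0,36.5, 0,0,0,0,0,0,38, 0,0,0,0,0,0,42, 0,0,0,0,0,0,50, 0,0,0,0,0,0,60, 0,0,0,0,0,0,70, 0,0,0,0,0,0,70, 0,0,0,0,0,0,70]' 5
python3 -m crank '[0,0,0,-5,0,0,70, 0,0,0,-10,0,0,70, 0,0,0,-15,0,0,70, 0,0,0,-20,0,0,70, 0,0,0,-20,0,0,70, 0,0,0,-20,0,0,70, 0,0,0,-10,0,0,70, 0,0,0,0,0,0,70, 0,0,0,0,0,0,70, 0,0,0,0,0,0,70]'
python3 - <<'E'
from h import *
plan([.572,-.1574,.1996],-18.5)
w=camera('wrist');save(w,'w6.png');W=fcloud(w);d=np.hypot(W[...,0]-.572,W[...,1]+.1574)
q=W[(d<.06)&(np.abs(W[...,2]-.178)<.018)];r=rect(q);b=cv2.boxPoints(r)
q=q[np.abs(q[:,2]-np.median(q[:,2]))<.006];A=np.c_[q[:,:2]-q[:,:2].mean(0),np.ones(len(q))];print('slope',np.linalg.lstsq(A,q[:,2],rcond=None)[0].round(4),'z .2021 expected if unloaded')
s=camera('scene');save(s,'s6.png');W=cloud(s)
for z0 in np.arange(.05,.14,.015):
    q=W[(np.abs(W[...,2]-z0)<.005)&(np.hypot(W[...,0]-.572,W[...,1]+.1574)<.03)]
    if len(q)>3:print(z0.round(3),len(q),q.mean(0).round(4))
a=cv2.resize(cv2.imread('pics/s6.png')[130:220,195:275],(400,450),interpolation=cv2.INTER_CUBIC)
b=cv2.resize(cv2.imread('pics/w6.png')[100:300,190:366],(396,450),interpolation=cv2.INTER_CUBIC)
cv2.imwrite('pics/v6.png',np.hstack([a,b]))
E
```

```text
time: 23.55
tool_pos: [0.5712, -0.1574, 0.1988]
ee_rot: [0.413, 0.574, 0.413, -0.574]
wrist_force: [-1.0, 0.7, 0.1]
width: 0.0702
time: 24.8
tool_pos: [0.5709, -0.1572, 0.298]
ee_rot: [-0.412, -0.574, -0.413, 0.575]
wrist_force: [-0.2, -0.3, -0.4]
width: 0.0701
t 24.8 pos [ 0.5709 -0.1572  0.298 ] jawyaw -18.57 toolx [-1.4e-03  1.0e-04 -1.0e+00] F [-0.2  -0.28 -0.39] w 0.0701 q7 0.17
  turn [-0.0013  0.0003  0.0013] then shift mm [98.4  1.1 -0.2]
203 rect [ 582.4 -122.8] [ 1.4 34.6] 71.58 zmed 0.1787
slope [0.7775 2.3455 0.1788] z .2021 expected if unloaded
0.05 12 [ 0.5742 -0.15    0.0514]
0.065 16 [ 0.5732 -0.1488  0.0639]
0.08 21 [ 0.5752 -0.1488  0.0795]
0.095 20 [ 0.5725 -0.1482  0.0952]
0.11 18 [ 0.5755 -0.1488  0.1108]
0.125 17 [ 0.5736 -0.1472  0.1253]
0.14 8 [ 0.5758 -0.1416  0.1434]
```

View pics/v6.png

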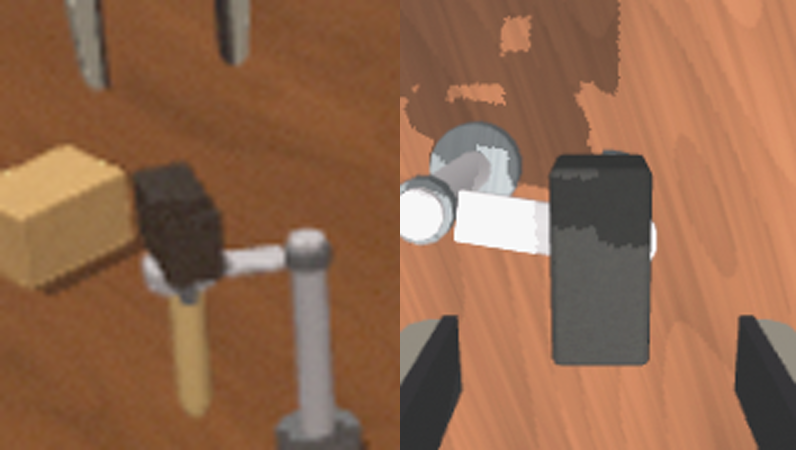

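The mallet hangs upright in the ring with its head on the ring (scene 180,270; wrist 600,260), and the fingers are off. My height window missed the head's top face, so I'll repeat that check and also check the bystanders.

```bash
python3 - <<'E'
from h import *
w=camera('wrist');W=fcloud(w);d=np.hypot(W[...,0]-.572,W[...,1]+.1574)
q=W[(d<.06)&(np.abs(W[...,2]-.202)<.012)];rect(q)
q=q[np.abs(q[:,2]-np.median(q[:,2]))<.005];A=np.c_[q[:,:2]-q[:,:2].mean(0),np.ones(len(q))];print('slope',np.linalg.lstsq(A,q[:,2],rcond=None)[0].round(4))
t=camera('top');W=cloud(t)
for n,x,y,z0,z1 in(('tape',.730,.0447,.03,.08),('carton',.4931,-.4684,.04,.08),('glue',.4232,.4265,.02,.2)):
    m=(np.hypot(W[...,0]-x,W[...,1]-y)<.075)&(W[...,2]>z0)&(W[...,2]<z1);print(n);rect(W[m]) if m.sum()>20 else print('hidden')
E
```

```text
3960 rect [ 571.1 -156.7] [72.7 36.1] 71.45 zmed 0.2004
slope [-0.0032 -0.0033  0.2003]
tape
236 rect [730.1  45.2] [89.6 89. ] 46.35 zmed 0.0465
carton
753 rect [ 493.3 -468.3] [100.2  72.2] 7.31 zmed 0.0594
glue
239 rect [423.  426.6] [45.8 42.3] 6.1 zmed 0.0739
```

```bash
python3 -c "
from h import *
print(ticket.job_done())"
```

```text
the job is handed in; nothing more can be done
None
```

The mallet is hanging in the ring by its head, and I handed the job in after about 25 s of robot time; the hand-in gives no verdict. I lifted it out of the plywood block by the upper half of its head and lowered it slowly through the ring. I then pressed at about 8 N until the force dropped at the click, eased back up to the unloaded height, let go and backed off 100 mm.

**Last checks**
- **Position:** the head's centre is about 1 mm from the ring's axis.
- **Tilt:** the top of the head is tilted about 0.005 rad.
- **Seating:** the head's underside is at about 0.1545 m. The unloaded ring top measured about 0.156 m, so the 1 to 1.5 mm difference is roughly what the mallet's weight should cause. I couldn't measure the ring's top directly with the head on it.
- **Bystanders:** the tape roll, carton and glue bottle are all within 1 mm of where they started.
- **Gripper:** the fingers are open and well clear of everything.

**Not as expected**
- While easing up, a side force of nearly 5 N built up. Moving the tool about 0.7 mm sideways before letting go brought it down to 1–2 N.
- My first check of the head after release used the wrong height range and missed its top face. I repeated it, and the figures above are from the repeat.

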